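Tare the kitchen scale for the espresso cup

TASK

The espresso cup is to be filled by weight, so tare the kitchen scale for it. Set the white cup gently upright on the middle of the scale's pan and let go; then grip the black wing knob sunk in the well at the other end, press it lightly until its clutch drops in, and turn it, held in, until the zero mark of the dial stands under the needle. Let the knob spring back up and leave the cup on the pan; never force the knob or lean on the casing or the well, and leave everything else where it is.

Things in the scene. Friction and masses are not known exactly. Their poses are not given: they have to be found in the camera images.
- espresso_cup: white porcelain espresso cup, loose, 0.08 to 0.15 kg, upright on the worktop beside the scale. Bowl 61 mm across at the rim (z = 54), 44 mm at the foot, its axis at the cup's own x = 0, y = +9 mm; a 6 mm thick ear points along the cup's own -y (to y = -39). Origin on the underside, z up. Grip the bowl across the cup's own x axis (about 58 mm wide at z = 35), clear of the ear.
- cup_foot (a point): centre of the underside of the cup's bowl, on the bowl's axis.
- scale: mechanical kitchen scale, fixed: grey, rounded ends, 370 mm long (its own y), 140 mm wide (its own x), top face 60 mm above the worktop. Origin on the worktop. Along its own y lie the round pan (y = +120 mm), the dial under a lens (y = 0, bezel 106 mm across and 10.5 mm above the top face) and the well with the tare knob (y = -110 mm).
- scale_case: the grey casing of the scale (same origin and axes as the scale), with the walls and floor of the well. Do not lean on it.
- pan: flat round steel weighing pan, 124 mm across, on a spring: 0.41 N per mm, travel 12 mm straight down.
- pan_top (a point): centre of the pan's upper face, 78 mm above the worktop when empty. A cup sinks it by 2 to 4 mm.
- needle_tip (a point): tip of the dark needle, 40 mm from the dial's centre. The load on the pan turns the needle clockwise seen from above, about 1.1 rad per 100 g; it points along the scale's own +x when the pan is empty.
- zero_mark (a point): zero mark of the white dial card (the one broad mark with an arrow head; the others are thin lines 9 mm apart), 40 mm from the dial's centre like the needle tip. The tare shaft turns the card radian for radian, in the same sense as the knob. At the start it is within 0.12 rad of the empty needle's direction.
- well_mouth (a point): centre of the mouth of the well, on the knob's axis, level with the top face (60 mm above the worktop). The well is round, 64 mm across and 36 mm deep, with straight walls: open the fingers only as far as the wing needs.
- tare_knob: black tare knob sunk in the well, turns endlessly about the well's axis. Grip: a wing 10 mm thick (knob's own y), 34 mm long (own x), 17.5 mm tall, on a round skirt 38 mm across. Knob up, the wing reaches from 11.5 to 29 mm above the well's floor; its top is 7 mm below the mouth. Origin on the axis at the level of the well's floor, z up. Up, it spins free and sets nothing.
- knob_grip (a point): point on the knob's axis inside the wing, 7 mm below the wing's top; its axes are those of the knob (x along the wing, y across it).
- plunger (a joint): how far the tare knob is pushed in, m: 0 up, 0.005 hard stop; a spring returns it (about 3 N at 0, 5 N at 0.005). Pushed in, it drives the tare shaft through a hidden dog clutch of five even teeth. At 0.001 the teeth may meet top on top: press lightly and turn until they drop in (within 1.26 rad, not known where). Above 0.003 they are in.
- tare_shaft: hidden tare shaft under the knob; turns with 0.06 N m of friction, carries the dial card and stays where it is left when the knob is up. With the clutch in there is up to 0.3 rad of play between knob and shaft when turning begins or reverses.
- salt_shaker: salt shaker, 44 mm diameter, 90 mm tall, glass with grey cap; origin under its centre. Leave it where it stands.
- pepper_mill: turned wooden pepper mill, 58 mm diameter, 160 mm tall, behind the scale; origin under its centre. Leave it.
- sugar_canister: round grey canister with a wooden lid, 74 mm diameter, 100 mm tall, behind the scale; origin under its centre. Leave it.
- capsule_a: coffee capsule, 37 mm diameter, 28 mm tall, behind the scale; origin under its centre. Leave it.
- capsule_b: second coffee capsule of the same size, next to the first. Leave it.
- teaspoon: teaspoon lying flat, 134 x 27 x 12 mm, near the front edge of the worktop; origin under its centre. Leave it.
Mind the look-alikes: they are no part of the job. Leave any purple or red look-alike of the espresso_cup alone.

How it is judged:
By the outcome, as a careful person would: the job done as asked, in the order asked, and still so for the second after the job is handed in, with the robot touching nothing.
It also fails if it takes over 72 s, if anything falls off the work surface, if the arm or the gripper's body presses on something with over 40 N, if the wrist force passes 120 N, or if a joint passes its speed limit or range.

ROBOT

A 6-joint arm with a two-finger parallel gripper is mounted at the origin on a cart in front of the work surface, level with it; the furniture and walls round the work are solid. World frame = base frame: x ahead of the robot, y to its left, z up, the work surface at z = 0. Lengths are in m, angles in rad, forces in N, time in s.
With the tool pointing down it reaches from about 0.35 to 0.975 m from the base axis. Payload 4.9 kg.
Tool frame: the origin (TCP) lies between the finger pads; the fingertips stand 19 mm ahead of it and the grasp point (between the pads) is the TCP; z points along the fingers, y is the line along which they close (so a half turn about z gives the same grasp; the last joint's range is limited). The gripper opens to 85 mm and grips with 20 to 120 N. Pads are 22 mm wide; open, the fingers measure 114 mm over their backs; the gripper's body (76 mm by 85 mm) begins 54 mm behind the grasp point. The pads swing forward as they close: fully open they stand 13 mm farther back than shut.
Start: joints at [1.109, 0.053, 1.613, -0, 1.476, -0.119], TCP at [0.21, 0.589, 0.25] pointing down, gripper open.
Joint ranges: [-3.01, 3.01], [-1.01, 2.22], [0.06, 2.58], [-1.02, 4.17], [0.09, 2.62], [-3.14, 3.14]. Speed limits (rad/s): [2.57, 2.57, 3.14, 3.14, 3.14, 3.14].

INTERFACE

Orientations are given as a rotation vector (axis times angle).
In Python, from station import ctrl gives the robot as it stands. The module is installed in compiled form; this text tells all that it offers.
- The arm moves only by the tool servo_tool, never from a script. Its argument "increments" is a list that holds one entry, the list of rows, each a list of 5 numbers: the finger opening in cm, from 0 to 8.54, then the shift along the tool's x, y, z in cm, then the turn about the tool's z in degrees. A call has 1 to 5 rows; each row is the pose to reach, as a shift and turn from the pose commanded when the call began, along the tool's axes at that moment; what a row does not reach only later rows make up. A row lasts 1/10 s, in which the tool goes at most 50 mm and 8.59 degrees, less where a joint would pass 70% of its speed; a pose out of reach is approached as far as the arm can. A call with a gripper value outside its range is refused whole. The fingers move at their own pace and stop on an object; "newtons" is the grip in N (left out, the last holds). Time passes only in rows, so rows that repeat a pose let the fingers close. It gives the time, the measured TCP pose, the force, the opening and the grip force at its end, in the units of the state.
- ctrl.get_obs(): the state, without advancing time (a new reading comes with each control period).
- ctrl.get_image(name): name is "side" or "top" or "wrist"; returns a dict with "img" (400x640x3 uint8, red, green, blue), "fx", "fy", "cx", "cy" (pixels), "rvec" (rotation vector, rad) and "tvec" (3), from world to camera coordinates, as OpenCV has them; the wrist camera has in their place "mount" (4x4, takes a point from camera to tool coordinates, whose origin is the TCP and whose axes are the flange's). Camera axes: x right, y down, z forward; pixel columns grow to the right and rows downward; lengths in m; the calibration is good to about 2 mm. A picture is of the moment at which its call begins: read the wrist's pose just before it. There is no depth.
- ctrl.finish_job(): hands the job in; it is judged then, once.
The state is a dict: "t": time; "q": joint angles; "dq": joint speeds; "effort": joint torques, N m; "tool_pos": TCP position; "tool_rot": TCP orientation; "contact_force": force on the tool from outside, world axes, zero at the start; "wrist_torque": the same for the moment, N m; "opening": finger opening in m; "grip_force": force on a finger pad.
Only numpy, scipy, OpenCV 4.12 (cv2) and the standard library are available. Lean on these libraries where they do the work, as an engineer would, in place of code of your own. Each camera call takes 0.05 s, during which the arm holds its last target. There are 200 camera calls.

## Working session

There is one attempt and no reset: what is moved stays moved. The work goes in short steps, Python scripts to look and compute and a tool call to move; the robot and the scene stay as the last step left them, time stands still between calls to the robot, and variables do not carry over. Pictures are saved under pics/ and viewed, at most 10 in all, crops included, and the job is handed in when it is done.

Besides the shell and the picture viewer there is one more tool, called after ">>>" by a JSON object that holds its "method" and its "body", one argument or row to a line. servo_tool: Moves the arm, as the interface text tells. Its arguments: {"type":"object","properties":{"increments":{"type":"array"},"newtons":{"type":"number"}},"required":["increments"]}

```bash
mkdir -p pics; python3 - <<'E'
from station import ctrl
import cv2,pickle
o=ctrl.get_obs();print(o)
d={}
for n in("side","top","wrist"):
    d[n]=ctrl.get_image(n); cv2.imwrite(f"pics/{n}0.png",d[n]["img"][:,:,::-1]); print({k:v for k,v in d[n].items() if k!="img"})
d["obs"]=o
pickle.dump(d,open("s0.pkl","wb"))
E
```

```text
{'t': 0.0, 'q': array([ 1.10899872e+00,  5.33665785e-02,  1.61430259e+00,  4.74621430e-05,
        1.47599967e+00, -1.19033108e-01]), 'dq': array([-1.60997910e-04, -2.65968745e-04,  2.15709208e-03, -7.90369399e-04,
       -4.56546736e-05,  8.31898988e-04]), 'effort': array([ 5.50229543e-04, -3.93697286e+01, -3.70171773e+01, -2.33061082e-04,
        7.05918777e-03,  3.35082788e-06]), 'tool_pos': array([0.20980195, 0.58811212, 0.24905182]), 'tool_rot': array([-0.53567903, -3.0949351 ,  0.00310281]), 'contact_force': array([-0.20093087, -0.16511621,  0.41301335]), 'wrist_torque': array([-0.02669083, -0.04058251, -0.00942408]), 'grip_force': 0.0, 'opening': 0.08546157361735868}
{'fx': 450.8799002027886, 'fy': 450.8799002027886, 'cx': 316.0933402076996, 'cy': 200.04767349788128, 'rvec': array([ 2.17396566, -1.45392529,  0.42544613]), 'tvec': array([-0.20913528,  0.44381366,  1.27904895])}
{'fx': 414.32190453173985, 'fy': 414.32190453173985, 'cx': 319.20254574023846, 'cy': 199.98410321141859, 'rvec': array([ 2.14243442, -2.15273362,  0.14721448]), 'tvec': array([-0.00686261,  0.52634438,  1.13051614])}
{'fx': 340.0615382928831, 'fy': 340.0615382928831, 'cx': 316.4878531970712, 'cy': 194.13830625330496, 'mount': array([[ 2.39950192e-04, -9.45409855e-01, -3.25883643e-01,
         8.39142435e-02],
       [ 9.99999717e-01, -5.71019852e-06,  7.52871792e-04,
         5.09321117e-04],
       [-7.13633272e-04, -3.25883731e-01,  9.45409586e-01,
        -1.23598978e-01],
       [ 0.00000000e+00,  0.00000000e+00,  0.00000000e+00,
         1.00000000e+00]])}
```

View pics/top0.png

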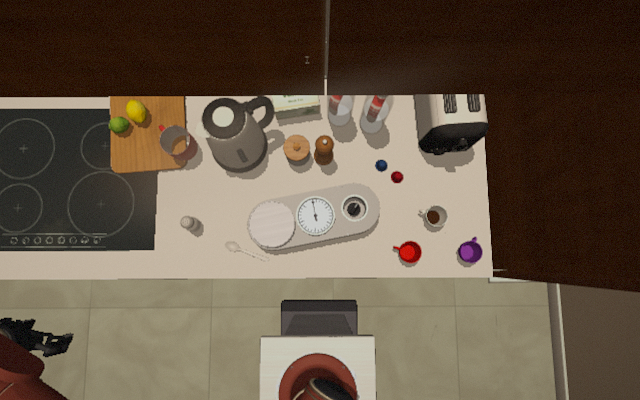

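View pics/side0.png

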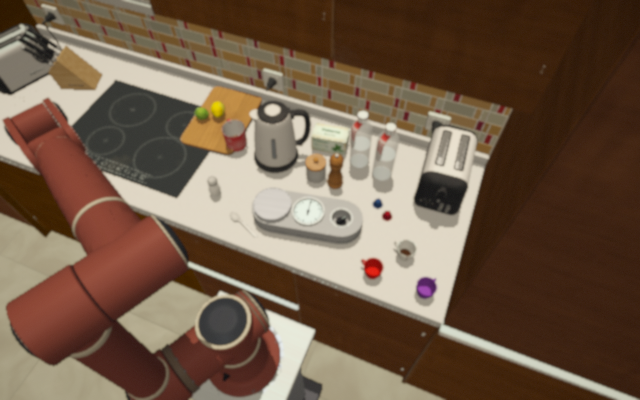

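The top view shows the pan at (271,224), the dial at (316,216), the knob well at (354,208), and the white cup at (434,216) with its ear to the left at (421,213). The red and purple cups are at (409,252) and (470,252).

```bash
cat > h.py <<'E'
import numpy as np,cv2,pickle
from station import ctrl
from scipy.spatial.transform import Rotation as R
def Kof(c): return np.array([[c["fx"],0,c["cx"]],[0,c["fy"],c["cy"]],[0,0,1.]])
def pose(c,obs=None):  # cam->world R,t
    if "rvec" in c:
        r=R.from_rotvec(c["rvec"]).as_matrix(); return r.T,-r.T@c["tvec"]
    r=R.from_rotvec(obs["tool_rot"]).as_matrix(); m=c["mount"]
    return r@m[:3,:3], r@m[:3,3]+obs["tool_pos"]
def back(c,uv,z,obs=None):
    Rc,t=pose(c,obs); d=Rc@np.linalg.inv(Kof(c))@np.array([uv[0],uv[1],1.]); return t+d*(z-t[2])/d[2]
def proj(c,P,obs=None):
    Rc,t=pose(c,obs); p=(np.atleast_2d(P)-t)@Rc; q=p@Kof(c).T; return q[:,:2]/q[:,2:]
def snap(name,tag):
    o=ctrl.get_obs(); c=ctrl.get_image(name); pickle.dump((c,o),open(tag+".pkl","wb")); cv2.imwrite(f"pics/{tag}.png",c["img"][:,:,::-1]); return c,o
E
python3 - <<'E'
from h import *
d=pickle.load(open("s0.pkl","rb"));c=d["top"];s=d["side"]
for n,uv,z in[("pan",(271,224),.078),("dial",(316,216),.065),("well",(354,208),.06),("cuprim",(434,216),.054),("ear",(421,213),.035)]:
    p=back(c,uv,z);print(n,p.round(4), "side px",proj(s,p).round(0))
print(R.from_rotvec(d["obs"]["tool_rot"]).as_matrix().round(3))
im=c["img"];cv2.imwrite("pics/topcrop.png",cv2.resize(im[160:280,230:500],None,fx=2.9,fy=2.9,interpolation=cv2.INTER_CUBIC)[:,:,::-1])
E
```

```text
pan [0.4558 0.1208 0.078 ] side px [[271. 203.]]
dial [ 0.4782 -0.0005  0.065 ] side px [[308. 212.]]
well [ 0.5003 -0.1051  0.06  ] side px [[341. 218.]]
cuprim [ 0.4777 -0.3259  0.054 ] side px [[404. 248.]]
ear [ 0.4882 -0.295   0.035 ] side px [[395. 244.]]
[[-0.942  0.336 -0.001]
 [ 0.336  0.942 -0.002]
 [ 0.    -0.002 -1.   ]]
```

View pics/topcrop.png

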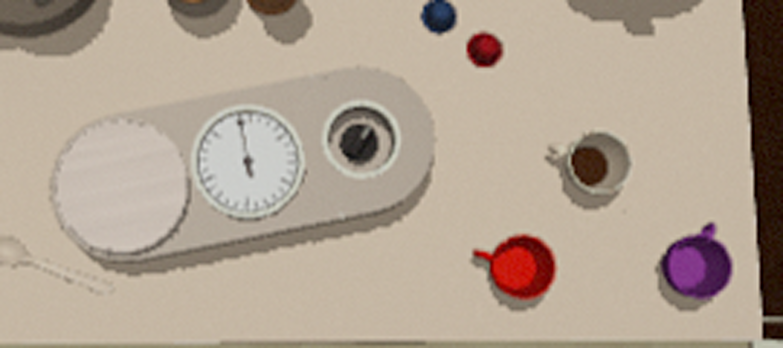

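The crop shows the rim centre at about (597,164), the ear tip at (550,153), and the scale yawed about 11°. I'll move over the dial first, for a close look at the whole scale.

>>> {"method": "servo_tool", "body": {
  "increments": [
    [[8.5, -3.4, -3.6, 0, 0], [8.5, -6.8, -7.2, 0, 0], [8.5, -10.2, -10.8, 0, 0], [8.5, -13.6, -14.4, 0, 0], [8.5, -17, -18, 0, 0]]
  ]
}}

```text
t: 0.65
tool_pos: [0.3098, 0.3601, 0.2499]
tool_rot: [0.535, 3.096, -0.001]
contact_force: [1.7, -0.4, 1.0]
opening: 0.085
grip_force: 0.0
```

>>> {"method": "servo_tool", "body": {
  "increments": [
    [[8.5, -3.4, -3.6, 0, 0], [8.5, -6.8, -7.2, 0, 0], [8.5, -10.2, -10.8, 0, 0], [8.5, -13.6, -14.4, 0, 0], [8.5, -17, -18, 0, 0]]
  ]
}}

```text
t: 1.15
tool_pos: [0.4095, 0.1334, 0.2503]
tool_rot: [0.536, 3.095, 0.0]
contact_force: [0.9, 0.7, -0.4]
opening: 0.0854
grip_force: 0.0
```

>>> {"method": "servo_tool", "body": {
  "increments": [
    [[8.5, -3.4, -3.6, 0, 0], [8.5, -6.8, -7.2, 0, 0], [8.5, -10.2, -10.8, 0, 0], [8.5, -10.2, -10.8, 0, 0], [8.5, -10.2, -10.8, 0, 0]]
  ]
}}

```text
t: 1.65
tool_pos: [0.4689, -0.0016, 0.2498]
tool_rot: [-0.54, -3.093, -0.001]
contact_force: [0.1, 0.1, -0.1]
opening: 0.0848
grip_force: 0.0
```

```bash
python3 - <<'E'
from h import *
c,o=snap("wrist","w1");print(o["t"],o["tool_pos"])
E
```

```text
1.65 [ 0.46894738 -0.00164466  0.2498034 ]
```

View pics/w1.png

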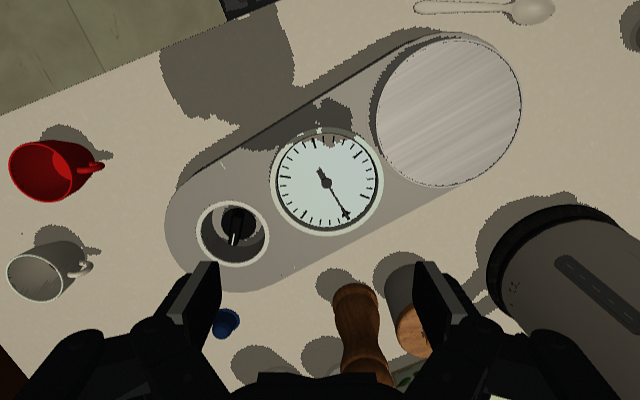

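The wrist view shows the pan centre at about (447,111), the dial hub at (326,183), the well mouth at (232,234), and the white cup's rim at about (36,278) with its ear at (85,268).

```bash
python3 - <<'E'
from h import *
c,o=pickle.load(open("w1.pkl","rb"))
P=back(c,(447,111),.078,o);D=back(c,(326,183),.062,o);W=back(c,(233,233.5),.06,o)
print(P,D,W,np.linalg.norm((P-W)[:2]))
v=(P-W)[:2];print("yaw",np.arctan2(-v[0],v[1]))
print("cup rim",back(c,(36,278),.054,o),"ear",back(c,(90,267),.04,o))
cv2.imwrite("pics/w1c.png",cv2.resize(c["img"][120:275,180:395],None,fx=3.7,fy=3.7,interpolation=cv2.INTER_CUBIC)[:,:,::-1])
E
```

```text
[0.45317766 0.12245248 0.078     ] [0.48346678 0.00364958 0.062     ] [ 0.50267867 -0.10297516  0.06      ] 0.2307985474923927
yaw 0.2161564867775606
cup rim [ 0.48102033 -0.32834092  0.054     ] ear [ 0.49336779 -0.27876409  0.04      ]
```

View pics/w1c.png

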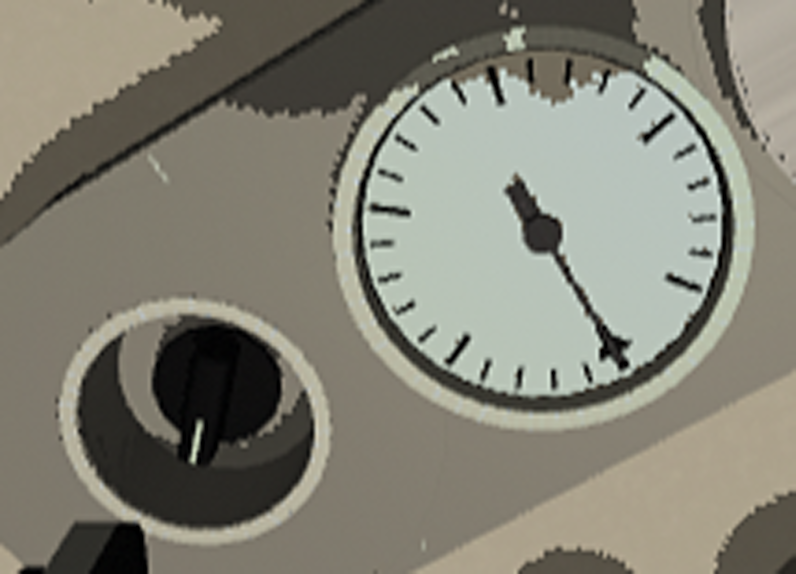

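The zero mark's arrow head sits at crop (612,350), right under the needle tip. The wing runs from crop (216,335) to (196,463). Next is the cup.

>>> {"method": "servo_tool", "body": {
  "increments": [
    [[8.5, -1.7, -4.3, 0, 8.5], [8.5, -3.4, -8.6, 0, 17], [8.5, -5.1, -13, 0, 25.5], [8.5, -6.8, -17.3, 1, 34], [8.5, -8.6, -21.6, 2, 42.5]]
  ]
}}

```text
t: 2.2
tool_pos: [0.4779, -0.233, 0.2307]
tool_rot: [1.625, 2.687, 0.001]
contact_force: [-0.1, -0.9, -1.1]
opening: 0.0851
grip_force: 0.0
```

>>> {"method": "servo_tool", "body": {
  "increments": [
    [[8.5, -4.2, -2, 1, 8.5], [8.5, -8.4, -4, 3, 17], [8.5, -8.4, -4, 6, 25.5], [8.5, -8.4, -4, 6, 34], [8.5, -8.4, -4, 6, 42.2]]
  ]
}}

```text
t: 2.7
tool_pos: [0.4812, -0.3238, 0.1683]
tool_rot: [-2.482, -1.92, 0.001]
contact_force: [0.3, 0.8, 0.3]
opening: 0.0849
grip_force: 0.0
```

```bash
python3 - <<'E'
from h import *
c,o=pickle.load(open("w1.pkl","rb"))
a=back(c,(238.4,210.5),.053,o);b=back(c,(233,245.1),.053,o);print("wing",a,b,np.linalg.norm(a-b),np.arctan2(*(b-a)[[1,0]]))
c,o=snap("wrist","w2");print(o["t"],o["tool_pos"],o["q"])
E
```

```text
wing [ 0.48359604 -0.09013212  0.053     ] [ 0.51744626 -0.11142564  0.053     ] 0.03999064315910624 -0.5615073832215355
2.7 [ 0.48119331 -0.32382069  0.16826974] [-7.20772675e-01  1.30635098e-02  1.79363546e+00  3.38155968e-04
  1.33866362e+00 -4.66693092e-01]
```

View pics/w2.png

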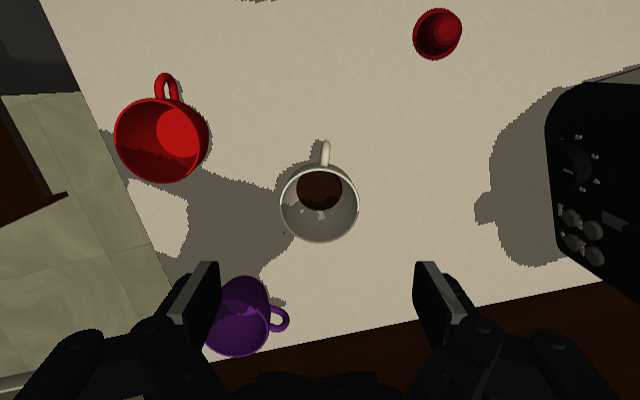

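The rim is centred at (319,203), with the ear tip at (325,143). The red and purple cups stand clear to the left.

```bash
python3 - <<'E'
from h import *
c,o=pickle.load(open("w2.pkl","rb"))
rim=back(c,(319,203),.054,o);ear=back(c,(325,147),.035,o)
l=back(c,(279,203),.054,o);r=back(c,(359,203),.054,o);print("rim",rim,"dia",np.linalg.norm(l-r),"ear",ear)
t=pickle.load(open("s0.pkl","rb"))["top"]
for uv in((435.9,216.6),(470.3,252),(410.5,252)):print(back(t,uv,.054))
Rt=R.from_rotvec(o["tool_rot"]).as_matrix()
print("tool shift cm",100*Rt.T@(rim-o["tool_pos"]), "ear rel tool",100*Rt.T@(ear-rim))
print("ear ang",np.arctan2(*(ear-rim)[[1,0]]),"tooly",np.arctan2(Rt[1,1],Rt[0,1]))
E
```

```text
rim [ 0.48184854 -0.32812506  0.054     ] dia 0.05968913105682758 ear [ 0.49594108 -0.29202226  0.035     ]
[ 0.47600288 -0.33101839  0.054     ]
[ 0.37872095 -0.42040792  0.054     ]
[ 0.37947256 -0.25761179  0.054     ]
tool shift cm [-0.42287187  0.20842336 11.42554367] ear rel tool [3.84484456 0.46237335 1.90617604]
ear ang 1.1986410347980958 tooly -0.25415479407529157
```

>>> {"method": "servo_tool", "body": {
  "increments": [
    [[8.5, -0.4, 0.2, 1, 6.8], [8.5, -0.4, 0.2, 4, 6.8], [8.5, -0.4, 0.2, 8, 6.8], [8.5, -0.4, 0.2, 11.5, 6.8], [8.5, -0.4, 0.2, 13.2, 6.8]]
  ]
}}

```text
t: 3.25
tool_pos: [0.4812, -0.3273, 0.0349]
tool_rot: [-2.583, -1.779, 0.002]
contact_force: [0.3, 1.0, -0.1]
opening: 0.0853
grip_force: 0.0
```

>>> {"method": "servo_tool", "body": {
  "increments": [
    [[8.0, 0, 0, 0, 0], [7, 0, 0, 0, 0], [6.5, 0, 0, 0, 0], [6.2, 0, 0, 0, 0], [6.2, 0, 0, 0, 0]]
  ],
  "newtons": 30
}}

```text
t: 3.75
tool_pos: [0.483, -0.3311, 0.0399]
tool_rot: [2.589, 1.775, 0.001]
contact_force: [-0.4, -0.7, -0.2]
opening: 0.0619
grip_force: 0.0
```

>>> {"method": "servo_tool", "body": {
  "increments": [
    [[6.0, 0, 0, 0, 0], [5.8, 0, 0, 0, 0], [5.5, 0, 0, 0, 0], [5, 0, 0, 0, 0], [5, 0, 0, 0, 0]]
  ]
}}

```text
t: 4.25
tool_pos: [0.4828, -0.3311, 0.0396]
tool_rot: [2.59, 1.775, 0.0]
contact_force: [-2.0, 0.7, 5.5]
opening: 0.0588
grip_force: 32.3
```

>>> {"method": "servo_tool", "body": {
  "increments": [
    [[5, 0, 0, -1, 0], [5, 0, 0, -3.5, 0], [5, 0, 0, -6.5, 0], [5, 0, 0, -9.5, 0], [5, 1, -0.5, -12, 0]]
  ]
}}

```text
t: 4.75
tool_pos: [0.4814, -0.32, 0.1604]
tool_rot: [2.591, 1.774, 0.001]
contact_force: [0.3, 0.7, -0.6]
opening: 0.0587
grip_force: 32.7
```

>>> {"method": "servo_tool", "body": {
  "increments": [
    [[5, 2, -0.9, 0, 0], [5, 5, -2.3, 0, 0], [5, 8.5, -3.9, 0, 0], [5, 12, -5.6, 0, 0], [5, 15.5, -7.2, 0, 0]]
  ]
}}

```text
t: 5.25
tool_pos: [0.4694, -0.1471, 0.1582]
tool_rot: [-2.591, -1.775, -0.0]
contact_force: [1.0, 0.3, -0.9]
opening: 0.0594
grip_force: 32.7
```

>>> {"method": "servo_tool", "body": {
  "increments": [
    [[5, 3.5, -1.6, 0, 0], [5, 7, -3.3, 0, 0], [5, 10.5, -4.9, 0, 0], [5, 14, -6.5, 0, 0], [5, 17, -7.9, 0, 0]]
  ]
}}

```text
t: 5.75
tool_pos: [0.457, 0.0402, 0.1584]
tool_rot: [-2.591, -1.777, -0.001]
contact_force: [0.5, -0.0, -0.7]
opening: 0.0587
grip_force: 32.7
```

>>> {"method": "servo_tool", "body": {
  "increments": [
    [[5, 3, -1.4, 0, 0], [5, 5.5, -2.5, 0, 0], [5, 7, -3.2, 0, 0], [5, 7.5, -3.5, 0, 0], [5, 7.5, -3.5, 0, 0]]
  ]
}}

```text
t: 6.25
tool_pos: [0.4517, 0.1213, 0.1582]
tool_rot: [-2.59, -1.778, 0.0]
contact_force: [-0.4, -0.5, -1.6]
opening: 0.0591
grip_force: 32.7
```

```bash
python3 - <<'E'
from h import *
c,o=snap("wrist","w3");print(o["t"],o["tool_pos"],o["contact_force"],o["opening"])
E
```

```text
6.25 [0.45169206 0.12127097 0.15823459] [-0.3581046  -0.45175047 -1.5715347 ] 0.05911988688378795
```

View pics/w3.png

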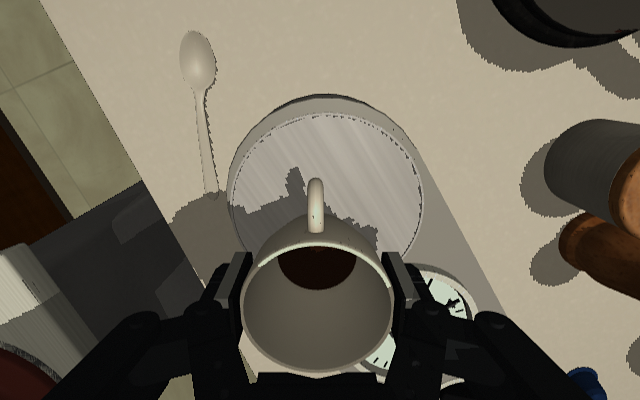

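The cup hangs between the pads: rim spans 241–394 by 242–372, pan edge left 230, right 423, top 113.

```bash
python3 - <<'E'
from h import *
from scipy.optimize import least_squares
c,o=pickle.load(open("w3.pkl","rb"))
def fit(z,r,l,rr,t,b=None):
    th=np.linspace(0,2*np.pi,400)
    def f(p):
        q=proj(c,np.c_[p[0]+r*np.cos(th),p[1]+r*np.sin(th),0*th+z],o)
        e=[q[:,0].min()-l,q[:,0].max()-rr,q[:,1].min()-t]
        if b: e.append(q[:,1].max()-b)
        return e
    s=least_squares(f,o["tool_pos"][:2],diff_step=1e-4);return s.x,s.fun
C=fit(.1726,.0305,241,394,242,372);P=fit(.078,.062,230,423,113)
print(C,P)
Rt=R.from_rotvec(o["tool_rot"]).as_matrix();d=P[0]-C[0];print("shift tool cm",100*Rt.T@np.r_[d,0])
E
```

```text
(array([0.45160641, 0.11987607]), array([-2.82462074,  2.82624907, -0.81856114,  1.70574743])) (array([0.45871959, 0.12142792]), array([-0.04985105,  0.0498019 ,  0.00821969]))
shift tool cm [ 4.00477741e-01  6.08007888e-01 -2.01077314e-04]
```

>>> {"method": "servo_tool", "body": {
  "increments": [
    [[5, 0.1, 0.2, 0.7, 0], [5, 0.25, 0.35, 1.8, 0], [5, 0.25, 0.35, 2.9, 0], [5, 0.25, 0.35, 3.5, 0], [5, 0.25, 0.35, 3.8, 0]]
  ]
}}

```text
t: 6.8
tool_pos: [0.4553, 0.1217, 0.1186]
tool_rot: [-2.591, -1.775, 0.004]
contact_force: [-0.3, 0.4, -1.2]
opening: 0.0591
grip_force: 32.7
```

>>> {"method": "servo_tool", "body": {
  "increments": [
    [[5, 0, 0, 0, 0], [5, 0, 0, 0.1, 0], [5, 0, 0, 0.1, 0], [5, 0, 0, 0.2, 0], [5, 0, 0, 0.2, 0]]
  ]
}}

```text
t: 7.3
tool_pos: [0.4562, 0.122, 0.1185]
tool_rot: [2.591, 1.776, 0.001]
contact_force: [0.6, -0.1, -0.9]
opening: 0.0587
grip_force: 32.7
```

>>> {"method": "servo_tool", "body": {
  "increments": [
    [[5, 0, 0, 0.1, 0], [5, 0, 0, 0.1, 0], [5, 0, 0, 0.2, 0], [5, 0, 0, 0.2, 0], [5, 0, 0, 0.2, 0]]
  ]
}}

```text
t: 7.8
tool_pos: [0.4562, 0.122, 0.1163]
tool_rot: [2.591, 1.776, 0.0]
contact_force: [0.3, -1.2, -0.7]
opening: 0.0586
grip_force: 32.7
```

>>> {"method": "servo_tool", "body": {
  "increments": [
    [[5, 0, 0, 0.1, 0], [5, 0, 0, 0.1, 0], [5, 0, 0, 0.15, 0], [5, 0, 0, 0.15, 0], [5, 0, 0, 0.15, 0]]
  ]
}}

```text
t: 8.3
tool_pos: [0.4562, 0.122, 0.1148]
tool_rot: [2.591, 1.776, 0.0]
contact_force: [1.0, -0.9, 0.2]
opening: 0.0588
grip_force: 32.7
```

```bash
python3 - <<'E'
from h import *
c,o=snap("top","t4");print(o["contact_force"],o["tool_pos"])
a=cv2.resize(c["img"][190:260,240:390],None,fx=5,fy=5,interpolation=cv2.INTER_CUBIC)
cv2.imwrite("pics/t4c.png",a[:,:,::-1])
E
```

```text
[ 0.99086236 -0.94826022  0.23647682] [0.45622562 0.12197612 0.11484953]
```

View pics/t4c.png

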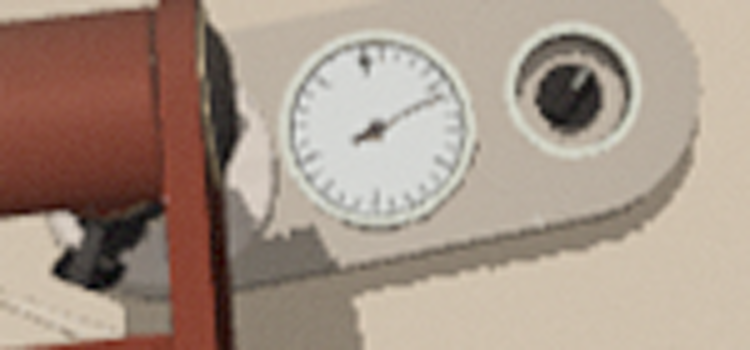

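The needle has already turned about 1.2 rad clockwise: tip at (445,96), hub at (376,129), zero mark at (365,60). The pan is carrying the cup, so I'll release it and back off upward.

>>> {"method": "servo_tool", "body": {
  "increments": [
    [[6.0, 0, 0, 0, 0], [6.2, 0, 0, 0, 0], [6.5, 0, 0, 0, 0], [7.2, 0, 0, 0, 0], [8, 0, 0, 0, 0]]
  ]
}}

```text
t: 8.85
tool_pos: [0.4562, 0.122, 0.1148]
tool_rot: [2.591, 1.776, 0.0]
contact_force: [0.7, -0.2, -0.2]
opening: 0.0801
grip_force: 0.0
```

>>> {"method": "servo_tool", "body": {
  "increments": [
    [[8.5, 0, 0, -0.2, 0], [8.5, 0, 0, -2, 0], [8.5, 0, 0, -5, 0], [8.5, 0, 0, -9, 0], [8.5, 0, 0, -12, 0]]
  ]
}}

```text
t: 9.35
tool_pos: [0.4565, 0.122, 0.2373]
tool_rot: [2.59, 1.776, 0.003]
contact_force: [0.4, 0.4, 1.0]
opening: 0.0851
grip_force: 0.0
```

```bash
python3 - <<'E'
from h import *
o=ctrl.get_obs();print(o["tool_pos"],o["tool_rot"],o["q"])
E
```

```text
[0.45651129 0.12203693 0.23729494] [2.59039994 1.77577638 0.0027498 ] [ 1.03546787e-01 -3.19494788e-01  1.97177960e+00 -9.90428105e-06
  1.48730992e+00  4.72457900e-01]
```

>>> {"method": "servo_tool", "body": {
  "increments": [
    [[7, -3.5, 2.2, 0, -8], [5, -7.5, 4.8, 0, -16], [3, -11.5, 7.3, 0, -24], [1.8, -15.5, 9.9, 0, -32], [1.8, -19.5, 12.4, 1, -40]]
  ]
}}

```text
t: 9.85
tool_pos: [0.5, -0.0934, 0.2287]
tool_rot: [1.856, 2.531, 0.002]
contact_force: [0.5, 0.6, 0.5]
opening: 0.0181
grip_force: 0.0
```

>>> {"method": "servo_tool", "body": {
  "increments": [
    [[1.8, 0, 0, 2, -8], [1.8, 0, 0, 3.7, -16], [1.8, 0, 0, 3.7, -24], [1.8, 0, 0, 3.7, -32], [1.8, 0, 0, 3.7, -39]]
  ]
}}

```text
t: 10.35
tool_pos: [0.4991, -0.0915, 0.1899]
tool_rot: [-0.907, -3.007, -0.0]
contact_force: [0.3, -0.3, -0.0]
opening: 0.0179
grip_force: 0.0
```

>>> {"method": "servo_tool", "body": {
  "increments": [
    [[1.8, 0, 0, 0, 0], [1.8, 0, 0, 0, 0]]
  ]
}}

```text
t: 10.55
tool_pos: [0.4992, -0.0915, 0.1902]
tool_rot: [0.919, 3.004, 0.0]
contact_force: [-0.9, -0.8, 0.4]
opening: 0.018
grip_force: 0.0
```

```bash
python3 - <<'E'
from h import *
c,o=snap("wrist","w5");print(o["t"],o["tool_pos"],o["tool_rot"],o["opening"],o["q"])
E
```

```text
10.55 [ 0.49921797 -0.09148263  0.1902182 ] [9.18681251e-01 3.00414601e+00 2.88537324e-06] 0.018003332091722536 [-3.27967681e-01 -1.88464077e-01  1.94404664e+00  5.58430500e-06
  1.38589308e+00 -1.30521815e+00]
```

View pics/w5.png

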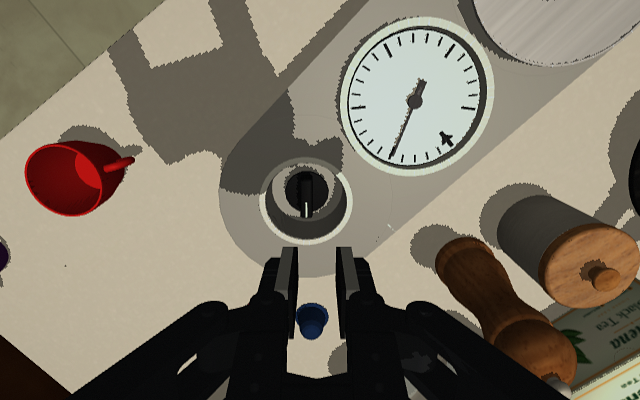

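The well mouth spans 259–352 by 156–245, with the wing upright in the image at u≈306 (top about 172, bottom 218). The dial hub is at (415,101), the needle tip at (391,158) and the zero mark at (446,138).

```bash
python3 - <<'E'
from h import *
from scipy.optimize import least_squares
c,o=pickle.load(open("w5.pkl","rb"))
Rt=R.from_rotvec(o["tool_rot"]).as_matrix();T=lambda p:(100*Rt.T@(p-o["tool_pos"])).round(2)
W=back(c,(305.5,200.5),.06,o);print("well",W,T(W))
g=c["img"].astype(int).sum(2)
ys,xs=np.mgrid[195:225,296:316];s=g[195:225,296:316]
m=s>330;print(c["img"][200:222:3,300:314].sum(2))
a=back(c,(305.6,174),.053,o);b=back(c,(306,218),.053,o);print("wing",T(a),T(b),np.linalg.norm(a-b))
h,n,z=[back(c,p,.064,o) for p in((415,101),(391,158),(446,138))]
an=lambda p:np.arctan2(*(p-h)[[1,0]]);print("hub",h,"needle",an(n),"zero",an(z),"diff",an(z)-an(n),np.linalg.norm(n-h),np.linalg.norm(z-h))
E
```

```text
well [ 0.50200139 -0.10300989  0.06      ] [-0.87 -0.8  13.02]
[[ 15  34  51  52  52  55  54  61  64  63  56  40  21  59]
 [ 14  36  45  45  40 470 692 166  47  62  57  36  22  58]
 [ 14  37  47  47  35 332 677 193  38  59  53  39  17  60]
 [ 22  31  48  48  28 334 670 325  33  58  55  42  20  53]
 [190  17  44  45  34 319 669 323  31  56  57  34  95 404]
 [149  11  47  46  38 332 674 327  33  57  52  36 119 207]
 [205 209 175 176 170 159 161 164 171 175 175 209 206 205]
 [133 142 144 164 166 166 164 164 164 167 164 167 146 141]]
wing [ 1.11 -0.79 13.72] [-2.68 -0.8  13.72] 0.037913179844051695
hub [0.48243686 0.0050894  0.064     ] needle -0.9222698759872863 zero 0.1724481494070468 diff 1.0947180253943332 0.043639880041010666 0.03648490856155745
```

>>> {"method": "servo_tool", "body": {
  "increments": [
    [[1.8, -0.85, -0.8, 1, 0], [1.8, -0.85, -0.8, 4, 0], [1.8, -0.85, -0.8, 7.5, 0], [1.8, -0.85, -0.8, 10, 0], [1.8, -0.85, -0.8, 10.5, 0]]
  ]
}}

```text
t: 11.1
tool_pos: [0.4989, -0.1025, 0.0806]
tool_rot: [-0.914, -2.997, -0.0]
contact_force: [-0.5, 0.5, -0.5]
opening: 0.0182
grip_force: 0.0
```

>>> {"method": "servo_tool", "body": {
  "increments": [
    [[1.8, 0, 0, 0, 0], [1.8, 0, 0, 1, 0], [1.8, 0, 0, 2, 0], [1.8, 0, 0, 2.7, 0], [1.8, 0, 0, 2.7, 0]]
  ]
}}

```text
t: 11.6
tool_pos: [0.501, -0.1026, 0.057]
tool_rot: [-0.914, -3.004, -0.0]
contact_force: [0.1, -0.4, -0.1]
opening: 0.018
grip_force: 0.0
```

>>> {"method": "servo_tool", "body": {
  "increments": [
    [[1.8, 0, 0, 0, 0], [1.8, 0, 0, 0, 0]]
  ]
}}

```text
t: 11.8
tool_pos: [0.5022, -0.103, 0.0586]
tool_rot: [0.915, 3.005, -0.0]
contact_force: [-0.2, -0.0, 0.1]
opening: 0.0183
grip_force: 0.0
```

>>> {"method": "servo_tool", "body": {
  "increments": [
    [[1.5, 0, 0, 0, 0], [1.2, 0, 0, 0, 0], [0.8, 0, 0, 0, 0], [0.5, 0, 0, 0, 0], [0.5, 0, 0, 0, 0]]
  ],
  "newtons": 30
}}

```text
t: 12.3
tool_pos: [0.5018, -0.1033, 0.0584]
tool_rot: [0.915, 3.005, -0.002]
contact_force: [-2.4, -3.1, 2.9]
opening: 0.0091
grip_force: 30.9
```

>>> {"method": "servo_tool", "body": {
  "increments": [
    [[0.5, 0, 0, 0, 0], [0.5, 0, 0, 0, 0]]
  ]
}}

```text
t: 12.5
tool_pos: [0.5018, -0.1033, 0.0583]
tool_rot: [0.915, 3.005, -0.002]
contact_force: [-2.5, -4.7, 2.5]
opening: 0.0092
grip_force: 30.9
```

>>> {"method": "servo_tool", "body": {
  "increments": [
    [[0.5, 0, -0.05, 0.05, 0], [0.5, 0, -0.05, 0.1, 0], [0.5, 0, -0.05, 0.1, 0], [0.5, 0, -0.05, 0.1, 0]]
  ]
}}

```text
t: 12.9
tool_pos: [0.5017, -0.1034, 0.0576]
tool_rot: [0.915, 3.005, -0.0]
contact_force: [-3.2, -2.5, 5.9]
opening: 0.009
grip_force: 31.3
```

>>> {"method": "servo_tool", "body": {
  "increments": [
    [[0.5, 0, 0, 0.05, 0], [0.5, 0, 0, 0.05, 0], [0.5, 0, 0, 0.05, 0]]
  ]
}}

```text
t: 13.2
tool_pos: [0.5018, -0.1034, 0.0576]
tool_rot: [0.915, 3.005, -0.0]
contact_force: [-4.2, -2.8, 8.4]
opening: 0.0092
grip_force: 31.6
```

>>> {"method": "servo_tool", "body": {
  "increments": [
    [[0.5, 0, -0.05, -0.02, 4], [0.5, 0, -0.05, -0.02, 9], [0.5, 0, -0.05, -0.02, 14], [0.5, 0, -0.05, -0.02, 19], [0.5, 0, -0.05, -0.02, 24]]
  ]
}}

```text
t: 13.7
tool_pos: [0.5021, -0.1031, 0.0573]
tool_rot: [1.524, 2.745, 0.003]
contact_force: [0.4, -0.8, 4.4]
opening: 0.009
grip_force: 31.0
```

>>> {"method": "servo_tool", "body": {
  "increments": [
    [[0.5, 0, 0, 0.05, 0], [0.5, 0, 0, 0.1, 0], [0.5, 0, 0, 0.1, 0]]
  ]
}}

```text
t: 14.0
tool_pos: [0.502, -0.1032, 0.0561]
tool_rot: [1.518, 2.749, 0.003]
contact_force: [0.5, 3.1, 4.0]
opening: 0.0093
grip_force: 31.1
```

>>> {"method": "servo_tool", "body": {
  "increments": [
    [[0.5, 0, 0, 0.05, 0], [0.5, 0, 0, 0.1, 0], [0.5, 0, 0, 0.15, 0], [0.5, 0, 0, 0.15, 0], [0.5, 0, 0, 0.15, 0]]
  ]
}}

```text
t: 14.5
tool_pos: [0.502, -0.1033, 0.0547]
tool_rot: [1.519, 2.748, 0.003]
contact_force: [3.0, 4.1, 4.5]
opening: 0.0091
grip_force: 31.1
```

```bash
cat > dial.py <<'E'
from h import *
from scipy.optimize import minimize
# polar profile of the dial from the top camera: dark marks versus angle (world), at several radii
def dial(c,hub=(.4805,.0045),z=.064,yaw=.21,o=None,fine=True):
    g=cv2.cvtColor(c["img"],cv2.COLOR_RGB2GRAY).astype(np.float32)
    th=np.arange(-120,121,3.)
    out={}
    for r in (.018,.024,.030,.034,.037,.040,.043):
        a=yaw+np.radians(th)
        q=proj(c,np.c_[hub[0]+r*np.cos(a),hub[1]+r*np.sin(a),0*a+z],o).astype(np.float32)
        out[r]=cv2.remap(g,q[:,:1],q[:,1:],cv2.INTER_LINEAR)[:,0]
    return th,out
def hubfit(c,z=.0705,guess=(.4805,.0045)): return None
E
python3 - <<'E'
from dial import *
c,o=snap("top","t6");print(o["t"],o["contact_force"],o["tool_pos"])
th,d=dial(c)
for i,t in enumerate(th): print(int(t),[int(d[r][i]) for r in d])
E
```

```text
14.5 [3.04210275 4.11524195 4.47690687] [ 0.50196222 -0.10328635  0.0546819 ]
-120 [212, 211, 212, 147, 76, 79, 79]
-117 [212, 211, 213, 155, 75, 78, 80]
-114 [212, 211, 214, 153, 76, 79, 79]
-111 [211, 212, 215, 147, 79, 79, 80]
-108 [211, 212, 213, 159, 88, 78, 81]
-105 [211, 212, 213, 175, 97, 78, 82]
-102 [211, 212, 213, 195, 111, 80, 81]
-99 [211, 211, 212, 204, 124, 80, 78]
-96 [212, 211, 212, 208, 145, 85, 76]
-93 [212, 211, 213, 210, 172, 104, 78]
-90 [212, 211, 213, 211, 196, 143, 87]
-87 [213, 212, 212, 212, 209, 176, 107]
-84 [214, 213, 212, 212, 215, 196, 112]
-81 [209, 213, 212, 213, 212, 194, 148]
-78 [199, 208, 209, 214, 212, 202, 188]
-75 [187, 201, 199, 215, 213, 211, 216]
-72 [179, 186, 180, 209, 200, 206, 207]
-69 [177, 176, 152, 186, 181, 168, 181]
-66 [179, 177, 145, 182, 170, 160, 163]
-63 [185, 191, 180, 198, 191, 196, 197]
-60 [196, 204, 204, 211, 212, 208, 208]
-57 [203, 212, 211, 213, 210, 200, 184]
-54 [209, 213, 212, 211, 208, 194, 185]
-51 [212, 212, 212, 211, 210, 205, 207]
-48 [213, 211, 212, 211, 212, 209, 210]
-45 [213, 211, 211, 212, 212, 196, 196]
-
[... 1456 characters left out ...]
 212, 212, 212, 213, 216, 193]
72 [212, 212, 212, 211, 201, 196, 177]
75 [211, 212, 212, 210, 198, 192, 165]
78 [211, 212, 212, 210, 202, 200, 167]
81 [211, 211, 212, 212, 213, 216, 182]
84 [212, 211, 212, 211, 206, 213, 188]
87 [212, 212, 211, 212, 196, 198, 193]
90 [212, 212, 212, 214, 189, 188, 190]
93 [212, 212, 213, 214, 203, 195, 182]
96 [212, 212, 213, 211, 205, 211, 181]
99 [212, 212, 212, 195, 191, 195, 180]
102 [213, 212, 207, 187, 164, 168, 170]
105 [213, 212, 207, 192, 175, 179, 171]
108 [213, 212, 209, 204, 206, 205, 196]
111 [214, 212, 212, 213, 211, 211, 196]
114 [214, 212, 211, 207, 205, 195, 173]
117 [213, 212, 212, 207, 200, 190, 165]
120 [212, 212, 212, 212, 207, 202, 189]
```

>>> {"method": "servo_tool", "body": {
  "increments": [
    [[0.5, 0, 0.03, 0.03, 4], [0.5, 0, 0.03, 0.03, 9], [0.5, 0, 0.03, 0.03, 14], [0.5, 0, 0.03, 0.03, 19], [0.5, 0, 0.03, 0.03, 24]]
  ]
}}

```text
t: 15.05
tool_pos: [0.5025, -0.1031, 0.0544]
tool_rot: [2.061, 2.369, 0.004]
contact_force: [3.7, 3.9, 2.7]
opening: 0.0092
grip_force: 31.0
```

>>> {"method": "servo_tool", "body": {
  "increments": [
    [[0.5, 0, 0, 0, 5], [0.5, 0, 0, 0, 10], [0.5, 0, 0, 0, 15], [0.5, 0, 0, 0, 20], [0.5, 0, 0, 0, 20]]
  ]
}}

```text
t: 15.55
tool_pos: [0.5029, -0.1031, 0.0545]
tool_rot: [2.439, 1.977, 0.005]
contact_force: [5.5, 3.7, 3.0]
opening: 0.0092
grip_force: 31.0
```

```bash
cat >> dial.py <<'E'
def marks(c,hub=(.4805,.0045),z=.064,yaw=.21):
    g=cv2.cvtColor(c["img"],cv2.COLOR_RGB2GRAY).astype(np.float32)
    th=np.arange(-110,31,1.);res=[]
    for r in (.020,.024,.028,.031,.034,.036,.038,.040):
        a=yaw+np.radians(th)
        q=proj(c,np.c_[hub[0]+r*np.cos(a),hub[1]+r*np.sin(a),0*a+z]).astype(np.float32)
        v=212-cv2.remap(g,q[:,:1],q[:,1:],cv2.INTER_CUBIC)[:,0]
        pk=[(int(th[i]),int(v[i])) for i in range(1,len(v)-1) if v[i]>14 and v[i]>=v[i-1] and v[i]>v[i+1]]
        res.append((r,pk))
    return res
E
python3 - <<'E'
from dial import *
c,o=snap("top","t7");print(o["t"],o["contact_force"],o["wrist_torque"],o["tool_pos"],o["q"][5])
for x in marks(c):print(x)
E
```

```text
15.55 [5.4721935  3.65737861 3.01021412] [ 0.76345941 -0.99005019  0.09288512] [ 0.50290403 -0.10313752  0.05453735] -0.14086866206464635
(0.02, [(-69, 49)])
(0.024, [(-68, 44)])
(0.028, [(-67, 64)])
(0.031, [(-67, 68), (-41, 24)])
(0.034, [(-67, 32), (-40, 96), (-2, 35)])
(0.036, [(-66, 38), (-39, 140), (-2, 49)])
(0.038, [(-108, 136), (-102, 142), (-67, 60), (-39, 146), (-3, 53), (11, 14), (25, 29)])
(0.04, [(-101, 137), (-99, 137), (-66, 63), (-40, 118), (-3, 42), (12, 21), (26, 34)])
```

>>> {"method": "servo_tool", "body": {
  "increments": [
    [[0.5, 0.03, 0.04, 0, 4], [0.5, 0.03, 0.04, 0, 9], [0.5, 0.03, 0.04, 0, 14], [0.5, 0.03, 0.04, 0, 19], [0.5, 0.03, 0.04, 0, 24]]
  ]
}}

```text
t: 16.1
tool_pos: [0.5034, -0.1034, 0.0546]
tool_rot: [2.798, 1.424, 0.005]
contact_force: [6.2, 2.2, 2.7]
opening: 0.0089
grip_force: 30.9
```

>>> {"method": "servo_tool", "body": {
  "increments": [
    [[0.5, 0, 0, 0, 0], [0.5, 0, 0, 0, 0]]
  ]
}}

```text
t: 16.3
tool_pos: [0.5034, -0.1034, 0.0547]
tool_rot: [2.796, 1.429, 0.005]
contact_force: [5.6, 3.1, 2.9]
opening: 0.0088
grip_force: 31.0
```

```bash
python3 - <<'E'
from dial import *
c,o=snap("top","t8");print(o["t"],o["contact_force"],o["tool_pos"],o["tool_rot"])
for x in marks(c):print(x)
c,o=snap("wrist","w8")
cv2.imwrite("pics/w8s.png",c["img"][:,:,::-1])
E
```

```text
16.3 [5.5559007  3.05227211 2.85170204] [ 0.50342235 -0.10338555  0.05467438] [2.79560459 1.42879786 0.00530665]
(0.02, [(-69, 50)])
(0.024, [(-68, 45)])
(0.028, [(-67, 60)])
(0.031, [(-66, 81)])
(0.034, [(-107, 79), (-65, 93)])
(0.036, [(-109, 145), (-64, 126), (-25, 30), (27, 17)])
(0.038, [(-102, 137), (-63, 177), (-26, 45), (1, 21), (13, 20), (27, 33)])
(0.04, [(-109, 131), (-99, 136), (-63, 170), (-26, 51), (-12, 19), (1, 31), (13, 41), (27, 43)])
```

>>> {"method": "servo_tool", "body": {
  "increments": [
    [[0.5, 0.03, 0.02, 0, 1], [0.5, 0.03, 0.02, 0, 2], [0.5, 0.03, 0.02, 0, 3], [0.5, 0.03, 0.02, 0, 3]]
  ]
}}

```text
t: 16.8
tool_pos: [0.5035, -0.1034, 0.0547]
tool_rot: [2.832, 1.355, 0.004]
contact_force: [4.1, 2.9, 3.6]
opening: 0.0093
grip_force: 31.0
```

```bash
python3 - <<'E'
from dial import *
c,o=snap("top","t9");print(o["t"],o["contact_force"],o["tool_pos"],o["tool_rot"])
for x in marks(c)[4:]:print(x)
w,ow=snap("wrist","w9")
p=proj(w,[.4805,.0045,.064],ow)[0];print("dial in wrist",p)
A=cv2.resize(w["img"],None,fx=.62,fy=.62,interpolation=cv2.INTER_AREA)
x,y=int(np.clip(p[0],60,580)),int(np.clip(p[1],60,340))
B=cv2.resize(w["img"][y-60:y+60,x-60:x+60],(400,400),interpolation=cv2.INTER_CUBIC)
t=c["img"]; q=proj(c,[.4805,.0045,.064])[0].astype(int)
C=cv2.resize(t[q[1]-30:q[1]+30,q[0]-30:q[0]+30],(395,395),interpolation=cv2.INTER_CUBIC)
D=np.zeros((600,800,3),np.uint8);D[:400,:400]=B;D[:395,400:795]=C
S=cv2.resize(t[185:250,230:390],(400,162),interpolation=cv2.INTER_CUBIC);D[420:582,:400]=S
A=cv2.resize(w["img"],(304,190),interpolation=cv2.INTER_AREA);D[400:590,420:724]=A
cv2.imwrite("pics/comb9.png",D[:,:,::-1])
E
```

```text
16.8 [4.14001567 2.86946342 3.5789964 ] [ 0.50351997 -0.10339029  0.05465057] [2.83222809 1.35494361 0.00421298]
(0.034, [(-107, 81), (-66, 78)])
(0.036, [(-108, 151), (-65, 104), (-28, 40)])
(0.038, [(-104, 140), (-65, 155), (-28, 75), (-15, 23), (-3, 19), (24, 31)])
(0.04, [(-109, 130), (-99, 137), (-95, 141), (-77, 21), (-65, 130), (-28, 65), (-15, 30), (-3, 32), (11, 26), (25, 30)])
dial in wrist [ 58.64628605 124.45990056]
```

View pics/comb9.png

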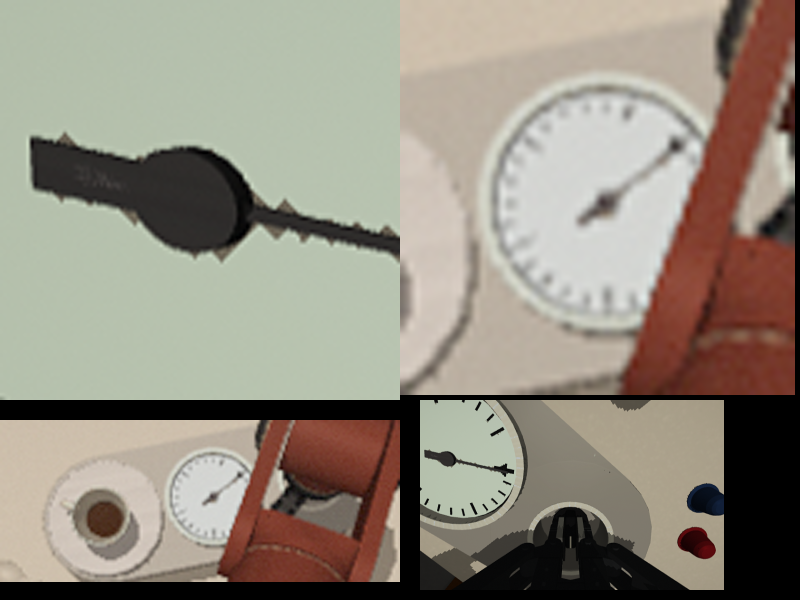

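The cup stands upright mid-pan, and the needle tip lies on the zero mark's arrow head: (675,145) in the top-right panel. By the polar profile about 1° remains, so I'll nudge that, then let the knob spring up and let go.

>>> {"method": "servo_tool", "body": {
  "increments": [
    [[0.5, 0.02, 0.02, 0, 0.5], [0.5, 0.02, 0.02, 0, 1], [0.5, 0.02, 0.02, 0, 1.2], [0.5, 0.02, 0.02, 0, 1.2]]
  ]
}}

```text
t: 17.3
tool_pos: [0.5035, -0.1034, 0.0546]
tool_rot: [2.847, 1.325, 0.003]
contact_force: [5.0, 2.0, 4.0]
opening: 0.0089
grip_force: 31.1
```

```bash
python3 - <<'E'
from dial import *
c,o=snap("top","t10");print(o["t"],o["contact_force"],o["tool_pos"],pose(c)[1])
def cen(c,r,lo,hi,hub=(.4805,.0045),z=.064,yaw=.21):
    g=cv2.cvtColor(c["img"],cv2.COLOR_RGB2GRAY).astype(np.float32);th=np.arange(lo,hi,.5);a=yaw+np.radians(th)
    q=proj(c,np.c_[hub[0]+r*np.cos(a),hub[1]+r*np.sin(a),0*a+z]).astype(np.float32)
    v=np.clip(205-cv2.remap(g,q[:,:1],q[:,1:],cv2.INTER_LINEAR)[:,0],0,None);return round(float((v*th).sum()/v.sum()),1)
R_=(.020,.024,.028,.031,.034,.036,.038,.040)
c7=pickle.load(open("t7.pkl","rb"))[0]
print("needle alone",[cen(c7,r,-77,-55) for r in R_])
for t in("t7","t8","t9","t10"):
    k=pickle.load(open(t+".pkl","rb"))[0];print(t,[cen(k,r,*((-50,-29) if t=="t7" else (-75,-53))) for r in R_[4:]])
E
```

```text
17.3 [4.99540869 1.97166169 3.99786095] [ 0.50353149 -0.10341653  0.0546005 ] [ 0.36363912 -0.01239521  1.19279721]
needle alone [-68.7, -67.8, -67.1, -67.6, -66.9, -66.6, -66.6, -67.0]
t7 [-40.4, -40.0, -39.7, -39.7]
t8 [-64.4, -64.0, -63.8, -63.2]
t9 [-66.0, -65.6, -65.0, -65.0]
t10 [-67.1, -66.9, -66.4, -66.2]
```

>>> {"method": "servo_tool", "body": {
  "increments": [
    [[0.5, 0, 0, -0.1, 0], [0.5, 0, 0, -0.2, 0], [0.5, 0, 0, -0.3, 0], [0.5, 0, 0, -0.36, 0], [0.5, 0, 0, -0.36, 0]]
  ]
}}

```text
t: 17.85
tool_pos: [0.5035, -0.1034, 0.0581]
tool_rot: [2.847, 1.325, 0.003]
contact_force: [4.9, 1.5, 2.3]
opening: 0.0091
grip_force: 31.0
```

>>> {"method": "servo_tool", "body": {
  "increments": [
    [[1.2, 0, 0, 0, 0], [1.6, 0, 0, 0, 0], [1.8, 0, 0, 0, 0], [1.8, 0, 0, 0, 0], [1.8, 0, 0, 0, 0]]
  ]
}}

```text
t: 18.35
tool_pos: [0.5019, -0.1031, 0.057]
tool_rot: [-2.847, -1.326, 0.002]
contact_force: [-0.9, 0.3, 0.1]
opening: 0.0182
grip_force: 0.0
```

>>> {"method": "servo_tool", "body": {
  "increments": [
    [[1.8, 0, 0, -0.5, 0], [1.8, 0, 0, -2, 0], [1.8, 0, 0, -4.5, 0], [1.8, 0, 0, -8, 0], [1.8, 0, 0, -12, 0]]
  ]
}}

```text
t: 18.85
tool_pos: [0.5019, -0.1029, 0.1792]
tool_rot: [-2.847, -1.326, 0.001]
contact_force: [-0.2, -0.3, -0.3]
opening: 0.0182
grip_force: 0.0
```

>>> {"method": "servo_tool", "body": {
  "increments": [
    [[1.8, 0, -3, -3, 0], [1.8, 0, -6, -6, 0], [1.8, 0, -9, -6, 0], [1.8, 0, -9, -6, 0], [1.8, 0, -9, -6, 0]]
  ]
}}

```text
t: 19.35
tool_pos: [0.4338, -0.0452, 0.2387]
tool_rot: [2.846, 1.326, 0.003]
contact_force: [0.2, 0.4, -0.1]
opening: 0.0179
grip_force: 0.0
```

```bash
python3 - <<'E'
from dial import *
c,o=snap("top","t11");print(o["t"],o["contact_force"],o["tool_pos"],o["opening"])
for x in marks(c):print(x)
w,ow=snap("wrist","w11")
# needle/mark in wrist view
g=cv2.cvtColor(w["img"],cv2.COLOR_RGB2GRAY).astype(np.float32)
print(proj(w,[.4805,.0045,.064],ow),proj(w,[.504,-.028,.064],ow))
E
```

```text
19.35 [ 0.18669955  0.35124204 -0.06846883] [ 0.43376935 -0.0451675   0.23870817] 0.01789526468572079
(0.02, [(-101, 128), (-79, 121), (-60, 116), (-37, 175), (-19, 113), (-10, 117), (4, 118), (22, 119)])
(0.024, [(-101, 126), (-76, 119), (-66, 117), (-37, 172), (-18, 114), (-10, 116), (1, 119), (16, 116)])
(0.028, [(-108, 129), (-96, 124), (-77, 118), (-67, 116), (-57, 118), (-35, 166), (-16, 119), (-6, 117), (4, 116), (23, 126)])
(0.031, [(-107, 130), (-70, 119), (-59, 118), (-49, 121), (-34, 173), (-7, 118), (5, 115), (19, 121)])
(0.034, [(-102, 126), (-80, 119), (-69, 119), (-58, 119), (-35, 165), (-17, 121), (-7, 121), (2, 118), (10, 121)])
(0.036, [(-102, 125), (-80, 120), (-69, 121), (-57, 122), (-49, 122), (-34, 165), (-11, 123), (2, 119), (10, 128), (18, 80)])
(0.038, [(-98, 121), (-94, 121), (-80, 120), (-69, 120), (-57, 124), (-49, 123), (-33, 170), (-25, 126), (-11, 123), (4, 120), (9, 128)])
(0.04, [(-103, 126), (-69, 122), (-56, 124), (-50, 125), (-33, 168), (-24, 123), (-14, 123), (3, 124)])
[[320.53867021  97.7926822 ]] [[366.08966983 109.6648305 ]]
```

```bash
python3 - <<'E'
from dial import *
w,o=pickle.load(open("w11.pkl","rb"))
g=cv2.cvtColor(w["img"],cv2.COLOR_RGB2GRAY).astype(np.float32)
# hub: dark blob near predicted
u0,v0=320,98
m=(g[v0-16:v0+17,u0-16:u0+17]<90).astype(np.uint8);m=cv2.erode(m,np.ones((5,5)));ys,xs=np.nonzero(m);hu=(u0-16+xs.mean(),v0-16+ys.mean());print("hub px",hu,m.sum())
H=back(w,hu,.066,o);print(H,pose(w,o)[1])
for r in(.010,.015,.020,.025,.028,.030,.032,.034,.036,.038,.040,.042,.044):
    th=np.arange(-90,-40,.5);a=.21+np.radians(th)
    q=proj(w,np.c_[H[0]+r*np.cos(a),H[1]+r*np.sin(a),0*a+.065],o).astype(np.float32)
    v=cv2.remap(g,q[:,:1],q[:,1:],cv2.INTER_LINEAR)[:,0];k=np.clip(np.median(v)-20-v,0,None)
    d=th[k>40];print(r,round(float((k*th).sum()/max(k.sum(),1)),2),(d.min(),d.max()) if len(d) else "")
E
```

```text
hub px (np.float64(320.078431372549), np.float64(96.49019607843137)) 51
[0.48092699 0.00565406 0.066     ] [0.4878278  0.01930215 0.36174946]
0.01 -66.42 (np.float64(-73.0), np.float64(-60.5))
0.015 -64.54 (np.float64(-68.0), np.float64(-61.0))
0.02 -66.1 (np.float64(-70.5), np.float64(-62.0))
0.025 -64.81 (np.float64(-67.0), np.float64(-62.5))
0.028 -64.39 (np.float64(-66.5), np.float64(-62.0))
0.03 -65.99 (np.float64(-69.0), np.float64(-63.0))
0.032 -64.7 (np.float64(-67.0), np.float64(-62.5))
0.034 -64.19 (np.float64(-67.0), np.float64(-61.5))
0.036 -64.38 (np.float64(-67.0), np.float64(-61.5))
0.038 -64.55 (np.float64(-69.5), np.float64(-60.0))
0.04 -66.29 (np.float64(-89.5), np.float64(-58.0))
0.042 -72.63 (np.float64(-90.0), np.float64(-62.5))
0.044 -72.36 (np.float64(-90.0), np.float64(-63.0))
```

```bash
python3 -c "
from station import ctrl
print(ctrl.finish_job())"
```

```text
the job is handed in; nothing more can be done
None
```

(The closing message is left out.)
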